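# Weigh a casting on the hand scale

## Robot

A 6-joint arm with a two-finger parallel gripper is mounted at the origin on the work surface. World frame = base frame: x ahead of the robot, y to its left, z up, the work surface at z = 0. Lengths are in mm, angles in rad, forces in N, time in s.
With the tool pointing down it reaches from about 275 to 825 mm from the base axis. Payload 5.2 kg.
Tool frame: the origin (TCP) lies at the very end of the fingers, on their centre line; the grasp point (between the pads) lies 19 mm behind it; z points along the fingers, y is the line along which they close (so a half turn about z gives the same grasp; the last joint's range is limited). The gripper opens to 93 mm and grips with 3 to 60 N. Pads are 15 mm wide; open, the fingers measure 128 mm over their backs; the gripper's body (75 mm by 188 mm) begins 65 mm behind the grasp point.
Start: joints at [-1.507, 0.259, 1.535, -0, 1.348, -0.203], TCP at [145.026, -530.54, 218.653] pointing down, gripper open.
Joint ranges: [-3.14, 3.14], [-0.91, 2.08], [0.19, 2.58], [-1.22, 4.36], [0.22, 2.71], [-3.12, 3.12]. Speed limits (rad/s): [2.57, 2.57, 3.14, 3.14, 3.14, 3.14].

## Interface

Orientations are given as [roll, pitch, yaw] about the fixed x, y, z axes, in that order (R = Rz(yaw) Ry(pitch) Rx(roll)).
In Python, from bench import robot gives the robot as it stands. The module is installed in compiled form; this text tells all that it offers. Calls block until the motion is done:
- robot.move_ptp(position, orientation): joint-space move of the TCP to a pose.
- robot.move_linear(position, ori=None, speed=150, f_stop=None): straight line of the TCP; ori=None keeps the orientation; speed is the mean speed in mm/s. With f_stop (N) it stops when the force on the tool has changed by that much, and returns True; else False.
- robot.move_j(angles): joint-space move.
- robot.move_gripper(opening): opening from 0.0 (shut) to 1.0 (fully open); the grip force is fixed at half the most; returns when the fingers have stopped.
- robot.sleep(seconds).
- robot.inverse_kinematics(position, orientation): joint angles nearest the present ones, or None.
- robot.get_image(name): name is "scene" or "top"; returns a dict with "img" (420x560x3 uint8, blue, green, red), "fovy" (degrees; the focal length in pixels is half the picture's height over the tangent of half this angle, whatever the lens; pixels are square), "cx", "cy" (the principal point, pixels), "eye" and "orientation" of the camera in the world. Camera axes: x right, y down, z forward; pixel columns grow to the right and rows downward; lengths in mm; the calibration is good to about 2 mm. A picture is of the moment at which its call begins. There is no depth.
A pose or a line that the arm cannot do raises robot.MotionError and nothing moves.
- robot.hand_in(): hands the job in; it is judged then, once.
Readings, each from a call of its own:
- robot.current_t(): time.
- robot.current_qpos(): joint angles.
- robot.current_joint_vel(): joint speeds.
- robot.current_joint_efforts(): joint torques, N m.
- robot.current_tcp_pos(): TCP position.
- robot.current_eef_rot(): TCP orientation.
- robot.current_contact_force(): force on the tool from outside, world axes, zero at the start.
- robot.current_ft_torque(): the same for the moment, N m.
- robot.current_gripper_width(): opening from 0.0 (shut) to 1.0 (fully open).
- robot.current_finger_force(): force on a finger pad.
Only numpy, scipy, OpenCV 4.12 (cv2) and the standard library are available. Lean on these libraries where they do the work, as an engineer would, in place of code of your own. Each camera call takes 0.05 s, during which the arm holds its last target. There are 200 camera calls.

## Task

Take the yellow spring scale from its blue rest, hook it under the bail of the green casting and lift until the casting hangs still about 20 mm clear of the bench for a good second, never raising it above 40 mm (its weight is unknown, so the spring will stretch by an unknown amount). Then lower it gently upright onto the middle of the orange-edged rubber mat, unhook, and put the scale back on its rest as it was. Handle the casting only with the hook, do not jerk it or press on it, and leave the grey casting and everything else alone.

Things in the scene. Friction and masses are not known exactly. Their poses are not given: they have to be found in the camera images.
- scale_grip (a point): Yellow sprung hand scale: upright housing 30 (x) x 36 (y) x 90 mm (z), white marked faces on +-x, 0.21 kg with its hook. This point is on the housing's axis, 55 mm above its flat underside (35 mm below its top); grip here from above, across the 36 mm width (y). Scale x points to the side of the hook's open tip, z up.
- pull (a joint): How far the steel hook is drawn out of the scale's underside, m: 0 (fully in, held by a small preload) to 0.075 (end stop). Stiffness 120 N/m: it starts to move when the load exceeds about 0.7 N and draws out 8.3 mm per further newton; the unknown casting (3.0 to 7.7 N) draws it 19 to 59 mm.
- hook_seat (a point): Lowest inside point of the 6 mm wire hook; hook fully in: 102 mm below scale_grip, on the housing axis. From here, in scale x-z: wire reaches 3 mm lower; back limb's inside face at x -8 mm, 7 to 31 mm up; above that it slants in to the rod; open tip at x +8 to +14 mm, top 14 mm up. An 8 mm bar passes over the tip with its centre 18 to 30 mm up; hooked, its centre sits 6 mm up.
- green_cap_foot (a point): Centre of the underside of the green casting, on the bench: foot 64 (x) x 86 (y) x 12 mm, block on it 50 x 54 mm with its top 38 mm above the underside, steel bail over it. 0.32 to 0.78 kg. z up.
- green_cap_bail (a point): Centre of the bail's bar of the green casting, 76 mm above its underside: 8 mm round bar along the casting's y, straight above the casting's middle, falling 1.5 mm at 12 mm to either side and down into legs at y = +-23 mm. Open window below the bar 34 mm high. The casting is alike from +x and -x.
- grey_cap_bail (a point): The same point of the unpainted grey casting of the same form (a bystander, to be left alone).
- mat_top (a point): Centre of the top of the black rubber mat with orange edge lines, 140 x 140 mm, fixed, its top 6 mm above the bench. x and y along its edges.
- rest_seat (a point): Where the scale's underside centre belongs on its blue forked rest (fixed), 110 mm above the bench. Two level prongs along the rest's x, 14 mm wide, 20 mm apart, carry the housing; the hook hangs between them and passes the gap straight up or down. Post 56 to 80 mm away at +x, no higher than the prongs. The scale starts here, its x along the rest's x.
Things that resemble listed ones, but are neither listed nor needed, are in the scene too. Of the things that look like the part that bears mat_top, the larger one is meant. What is shaped like the part that bears scale_grip but red is not meant.

How it is judged:
By the outcome, as a careful person would: the job done as asked, in the order asked, and still so for the second after the job is handed in, with the robot touching nothing.
It also fails if it takes over 72 s, if anything falls off the work surface, if the arm or the gripper's body presses on something with over 40 N, if the wrist force passes 120 N, or if a joint passes its speed limit or range.

## Working session

There is one attempt and no reset: what is moved stays moved. The work goes in short steps, each a Python script; the robot and the scene stay as the last script left them, time stands still between calls to the robot, and variables do not carry over. Pictures are saved under pics/ and viewed, at most 11 in all, crops included, and the job is handed in when it is done.

```bash
mkdir -p pics; python3 - <<'E'
from bench import robot
import cv2,pickle
for n in("scene","top"):
    d=robot.get_image(n);cv2.imwrite(f"pics/{n}0.png",d["img"]);pickle.dump(d,open(f"{n}0.pkl","wb"))
    print(n,d["fovy"],d["cx"],d["cy"],d["eye"],d["orientation"])
print(robot.current_t(),robot.current_eef_rot(),robot.current_gripper_width())
E
```

```text
scene 51.569976202299706 283.0280763644071 204.26457071967897 [1035.00617909  -47.57450778 1030.03993843] [-2.60620348 -0.00591119  1.68213875]
top 54.061784911430216 285.8983058090032 208.44641720269476 [ 362.59483381  -77.67459677 1133.47291281] [-3.00534589 -0.01987566 -1.54845863]
0.1 [-3.14007618e+00 -3.45693238e-04  2.66802744e-01] 1.000422375683425
```

View pics/scene0.png

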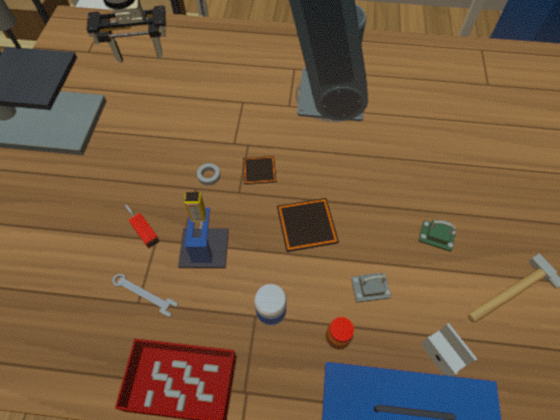

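View pics/top0.png

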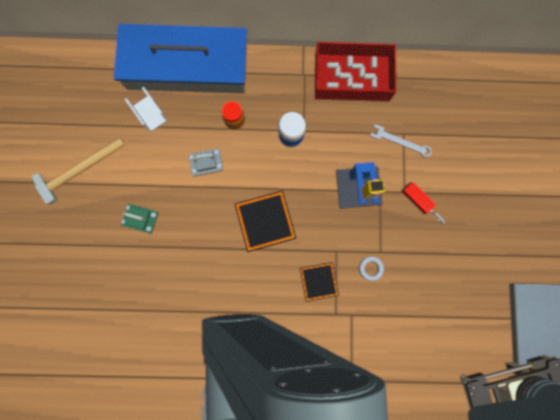

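Scene: yellow scale on the rest near (195,210), green casting (438,235), mat (307,223). In top: scale (375,185), green casting (140,218), mat (265,220). I'll enlarge these.

```bash
cat > h.py <<'E'
import numpy as np,cv2,pickle
from scipy.spatial.transform import Rotation as R
def ray(d,u,v):
    f=d["img"].shape[0]/2/np.tan(np.radians(d["fovy"])/2)
    r=R.from_euler("xyz",d["orientation"]).as_matrix()@np.array([(u-d["cx"])/f,(v-d["cy"])/f,1])
    return np.array(d["eye"]),r
def atz(d,u,v,z):
    e,r=ray(d,u,v); return e+r*(z-e[2])/r[2]
def proj(d,p):
    f=d["img"].shape[0]/2/np.tan(np.radians(d["fovy"])/2)
    c=R.from_euler("xyz",d["orientation"]).as_matrix().T@(np.array(p)-d["eye"])
    return np.array([d["cx"]+f*c[0]/c[2],d["cy"]+f*c[1]/c[2]])
def tri(a,b):
    A=np.zeros((3,3));B=np.zeros(3)
    for e,r in(a,b):
        r=r/np.linalg.norm(r);P=np.eye(3)-np.outer(r,r);A+=P;B+=P@e
    p=np.linalg.solve(A,B);return p
def crop(d,u,v,w,h,s):
    im=d["img"][v:v+h,u:u+w];return cv2.resize(im,None,fx=s,fy=s,interpolation=cv2.INTER_CUBIC)
E
python3 - <<'E'
from h import *
s=pickle.load(open("scene0.pkl","rb"));t=pickle.load(open("top0.pkl","rb"))
# 4 crops 400x300 
a=crop(s,165,180,80,60+0,5);a2=crop(s,165,210,80,60,5)
b=crop(t,325,155,80,60,5)
c=crop(s,400,205,80,60,5);e=crop(t,100,190,80,60,5)
cv2.imwrite("pics/c1.png",np.vstack([np.hstack([crop(s,175,185,66,90,0+300/90)[:, :].copy() if 0 else cv2.resize(s["img"][180:270,165:285],(400,300),interpolation=cv2.INTER_CUBIC),b]),np.hstack([c,e])]))
# mat corners, green and yellow centroids
for n,d in(("s",s),("t",t)):
    hsv=cv2.cvtColor(d["img"],cv2.COLOR_BGR2HSV)
    # dark mat interior
    m=(hsv[...,2]<50).astype(np.uint8)
    nl,l,st,ce=cv2.connectedComponentsWithStats(m)
    for i in range(1,nl):
        if 300<st[i,4]<4000:
            p=atz(d,*ce[i],6)
            cnt=cv2.findContours((l==i).astype(np.uint8),0,1)[0][0]
            bx=cv2.boxPoints(cv2.minAreaRect(cnt));print(n,"dark",ce[i].round(1),st[i,4],p.round(1));
            W=np.array([atz(d,*q,6)[:2] for q in cnt[:,0]],np.float32);print(cv2.minAreaRect(W))
    for nm,lo,hi in(("green",(50,60,40),(90,255,255)),("yellow",(22,140,90),(32,255,255))):
        m=cv2.inRange(hsv,lo,hi);nl,l,st,ce=cv2.connectedComponentsWithStats(m)
        for i in range(1,nl):
            if st[i,4]>30:print(n,nm,st[i],ce[i].round(1),atz(d,*ce[i],25 if nm=="green" else 200).round(1))
E
```

```text
s dark [329.   38.3] 3787 [-267.6  -23.1    6. ]
((-270.8485412597656, -13.59735107421875), (461.6224670410156, 236.22177124023438), 13.085224151611328)
s dark [124.2  23.5] 857 [-260.1 -765.3    6. ]
((-257.8665466308594, -757.7410278320312), (167.8791961669922, 273.911376953125), 15.41680908203125)
s dark [43.7 92.1] 453 [ 101.6 -921.3    6. ]
((80.03627014160156, -906.931640625), (146.48956298828125, 293.58251953125), 56.92572784423828)
s dark [340.9 102. ] 632 [32.9 32.   6. ]
((35.63199996948242, 36.15498352050781), (118.58397674560547, 133.30984497070312), 16.478391647338867)
s dark [306.4 223.5] 1026 [482.8 -40.3   6. ]
((481.5364990234375, -39.22814178466797), (112.66471862792969, 113.00080108642578), 17.327335357666016)
s green [421 221  33  22 367] [438.4 232. ] [479.  302.2  25. ]
s green [420 237  32  13 114] [435.2 243.2] [512.4 291.7  25. ]
s yellow [184 192  19  20 105] [193.7 200.9] [ 559.3 -296.   200. ]
t dark [264.8 220.7] 1562 [482.3 -39.3   6. ]
((482.85931396484375, -39.29082489013672), (109.77757263183594, 108.7833251953125), 17.437246322631836)
t dark [318.9 281.3] 647 [ 321.1 -190.4    6. ]
((321.2367248535156, -190.53170776367188), (69.35321044921875, 67.7916488647461), 11.068596839904785)
t dark [270.2 345.2] 2480 [151.8 -63.2   6. ]
((145.23814392089844, -58.749786376953125), (284.7146301269531, 96.99066162109375), 62.03549575805664)
t dark [321.2 380.2] 1676 [  66.  -199.3    6. ]
((66.50363159179688, -200.3585205078125), (60.063602447509766, 249.4000244140625), 1.0089423656463623)
t green [123 204  35  28 502] [139.6 218.1] [478.9 296.6  25. ]
t yellow [364 180  21  17 148] [371.8 188.5] [ 542.5 -291.   200. ]
```

View pics/c1.png

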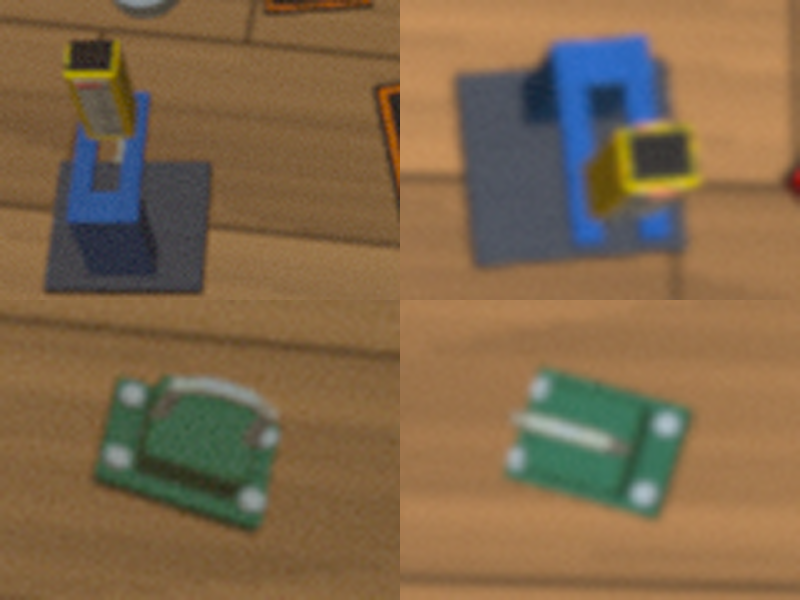

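```bash
python3 - <<'E'
from h import *
from scipy.optimize import least_squares as ls
s=pickle.load(open("scene0.pkl","rb"));t=pickle.load(open("top0.pkl","rb"))
def fit(obs,x0):
    def f(p):
        c,n=np.cos(p[2]),np.sin(p[2]);o=[]
        for d,m,uv in obs: o+=list(proj(d,[p[0]+c*m[0]-n*m[1],p[1]+n*m[0]+c*m[1],m[2]])-uv)
        return np.array(o)
    r=ls(f,x0,x_scale=[10,10,.1]);print(r.x.round(3),np.sqrt(np.mean(r.fun**2)).round(2));print(r.fun.reshape(-1,2).round(1).tolist())
for q in [(128.6,203.6),(158.4,212),(152,233.6),(120.6,225.6)]:print(atz(t,*q,12).round(1))
for q in [(123,213),(146,220)]:print("bail",atz(t,*q,74).round(1))
for q in [(423.6,220.6),(419.4,241),(451.6,250.4)]:print("s",atz(s,*q,12).round(1))
O=[(t,(32,43,12),(128.6,203.6)),(t,(32,-43,12),(158.4,212)),(t,(-32,-43,12),(152,233.6)),(t,(-32,43,12),(120.6,225.6)),
 (s,(-32,-43,12),(423.6,220.6)),(s,(32,-43,12),(419.4,241)),(s,(32,43,12),(451.6,250.4))]
fit(O,[480,300,-.25])
fit(O[:4],[480,300,-.25]);fit(O[4:],[480,300,-.25])
print("scale top tri",tri(ray(s,192,196.2),ray(t,377.4,186.4)),atz(s,192,196.2,200),atz(t,377.4,186.4,200))
# rest corners z=110
for d,q in[(t,(356,164)),(t,(374.6,162.6)),(s,(186,245.4)),(s,(206.4,246))]:print("rest",atz(d,*q,110).round(1))
# prong ends, top view
for q in [(363,203.5),(376-0+2.5,202)]:print(atz(t,*q,110).round(1))
# scale black top patch min rect in both
for n,d,(u,v,w,h) in(("s",s,(180,188,24,15)),("t",t,(366,178,22,16))):
    im=cv2.cvtColor(d["img"],cv2.COLOR_BGR2HSV)[v:v+h,u:u+w]
    m=cv2.resize(im,None,fx=8,fy=8,interpolation=cv2.INTER_CUBIC)[...,2]<85
    nl,l,st,ce=cv2.connectedComponentsWithStats(m.astype(np.uint8));i=1+np.argmax(st[1:,4])
    cn=cv2.findContours((l==i).astype(np.uint8),0,1)[0][0][:,0]
    W=np.array([atz(d,(x+.5)/8-.5+u,(y+.5)/8-.5+v,200)[:2] for x,y in cn],np.float32)
    print(n,st[i],cv2.minAreaRect(W))
E
```

```text
[519.4 333.8  12. ]
[498.3 251.3  12. ]
[438.9 264.8  12. ]
[458.6 350.9  12. ]
bail [486.  323.5  74. ]
bail [469.3 263.5  74. ]
s [441.6 269.7  12. ]
s [503.9 255.7  12. ]
s [521.5 336.7  12. ]
[ 4.80180e+02  3.01931e+02 -2.28000e-01] 0.74
[[-1.0, -0.6], [-0.5, -1.2], [-0.9, -0.1], [-0.1, -0.0], [-1.0, -0.8], [-1.1, -0.9], [-0.1, -0.2]]
[ 4.78842e+02  3.00207e+02 -2.40000e-01] 0.38
[[-0.2, -0.3], [0.2, -0.5], [-0.5, 0.5], [0.5, 0.2]]
[ 4.81715e+02  3.03677e+02 -2.26000e-01] 0.43
[[-0.3, -0.2], [-0.4, -0.2], [0.7, 0.4]]
scale top tri [ 547.68957829 -303.27748822  200.19230051] [ 547.63402443 -302.45269412  200.        ] [ 547.83692939 -304.19434226  200.        ]
rest [ 622.5 -271.5  110. ]
rest [ 627.5 -319.3  110. ]
rest [ 628.5 -314.7  110. ]
rest [ 624.6 -267.3  110. ]
[ 520.8 -289.2  110. ]
[ 525.7 -328.5  110. ]
s [  45   30  104   73 6497] ((546.613525390625, -303.1342468261719), (23.748201370239258, 27.570192337036133), 6.613607406616211)
t [  46   32   86   66 4714] ((549.7005004882812, -302.3021240234375), (17.781478881835938, 23.71116065979004), 6.523172378540039)
```

```bash
cat > go.py <<'E'
from bench import robot
from h import *
S=np.array([547.5,-302.8]);YS=.112
C=np.array([480.0,302.0]);YC=-.232
M=np.array([482.5,-39.8])
def L(xy,z,yaw=None,speed=150,f=None):
    return robot.move_linear([float(xy[0]),float(xy[1]),float(z)],None if yaw is None else [np.pi,0,yaw],speed,f)
def st(m=""):
    print(m,"t%.2f"%robot.current_t(),np.round(robot.current_tcp_pos(),1),"F",np.round(robot.current_contact_force(),2),"g%.3f"%robot.current_gripper_width(),"ff%.1f"%robot.current_finger_force())
def off(yaw,x,y=0): return np.array([np.cos(yaw)*x-np.sin(yaw)*y,np.sin(yaw)*x+np.cos(yaw)*y])
def pic(n,boxes=None):
    o=[]
    for c in("scene","top"):
        d=robot.get_image(c);pickle.dump(d,open(f"{n}_{c}.pkl","wb"));o.append(d)
    return o
E
python3 - <<'E'
from go import *
robot.move_ptp([*S,240],[np.pi,0,YS]);st()
L(S,146,speed=90);st()
robot.move_gripper(0.3);st("grip")
L(S,220,speed=80);st("up")
A=C+off(YC,-45)
robot.move_ptp([*A,220],[np.pi,0,YC]);st("over")
L(A,165,speed=100);robot.sleep(.3);st()
s,t=pic("a")
cv2.imwrite("pics/a.png",np.hstack([cv2.resize(s["img"][150:270,380:480],(400,480),interpolation=2),cv2.resize(t["img"][150:270,90:190],(400,480),interpolation=2)]))
E
```

```text
t1.79 [ 546.8 -303.7  239.9] F [ 0.87 -0.62 -0.2 ] g0.998 ff0.0
 t2.98 [ 547.9 -303.1  146.7] F [-0.16 -0.32 -0.11] g1.001 ff0.0
grip t3.91 [ 547.5 -302.7  145.9] F [ 1.05  0.46 -0.01] g0.389 ff30.0
up t4.98 [ 547.1 -302.6  219.2] F [-0.3  -0.4  -2.66] g0.387 ff30.0
over t7.22 [436.8 311.8 220. ] F [ 0.36 -0.41 -2.43] g0.381 ff30.0
 t8.22 [436.5 312.5 165.6] F [-0.12 -0.44 -2.49] g0.384 ff30.0
```

View pics/a.png

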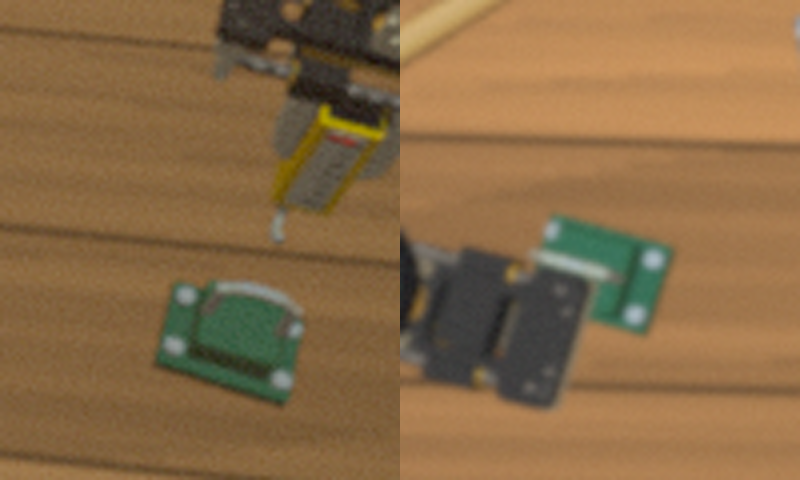

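Scene: the scale is held upright, hook end at about (449.5,210); casting undisturbed. I'll compare this with the predicted positions.

```bash
python3 - <<'E'
from h import *
s=pickle.load(open("a_scene.pkl","rb"))
A=np.array([436.2,312.3]);c,n=np.cos(-.232),np.sin(-.232)
def P(x,y,z):
    q=proj(s,[A[0]+c*x-n*y,A[1]+n*x+c*y,z]);return ((q-[380,150])*4).round(0)
z=165.3-36
for nm,m in dict(bot_pL=(15,-18,z),bot_pR=(15,18,z),topL=(15,-18,z+90),topR=(15,18,z+90),hookbot=(0,0,z-50),tip=(11,0,z-33)).items():print(nm,P(*m))
# bail apex & block in crop for casting fit 480,302
A=np.array([480.,302.]);
for y in(-18,-12,0,12,18):print("bail",y,P(0,y,80))
E
```

```text
bot_pL [266. 201.]
bot_pR [326. 218.]
topL [318. 118.]
topR [383. 136.]
hookbot [272. 231.]
tip [278. 232.]
bail -18 [232. 281.]
bail -12 [242. 284.]
bail 0 [261. 289.]
bail 12 [281. 295.]
bail 18 [290. 298.]
```

```bash
python3 - <<'E'
from h import *
s=pickle.load(open("a_scene.pkl","rb"))
cv2.imwrite("pics/a2.png",cv2.resize(s["img"][170:250,410:490],(640,640)[:2],interpolation=2)[:600])
E
```

```text
(no output)
```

View pics/a2.png

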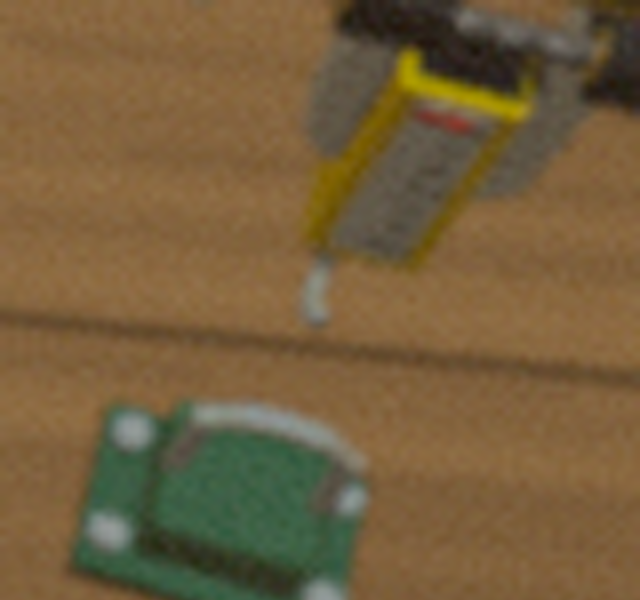

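The hook matches prediction within about 2 mm; the bail too. Now hook in and lift slowly while watching force.

```bash
python3 - <<'E'
from go import *
A=C+off(YC,-45)
L(A,135,speed=60);robot.sleep(.2);st("low")
print("stop",L(C+off(YC,1),135,speed=45,f=2));robot.sleep(.3);st("in")
s,t=pic("b");cv2.imwrite("pics/b.png",np.hstack([cv2.resize(s["img"][170:250,400:480],(400,400),interpolation=2),cv2.resize(t["img"][180:260,100:180],(400,400),interpolation=2)]))
E
```

```text
low t9.17 [436.5 312.5 135.4] F [-0.41 -0.34 -1.52] g0.383 ff30.0
stop False
in t10.64 [480.9 301.8 135.1] F [-0.01 -0.14 -2.29] g0.384 ff30.0
```

View pics/b.png

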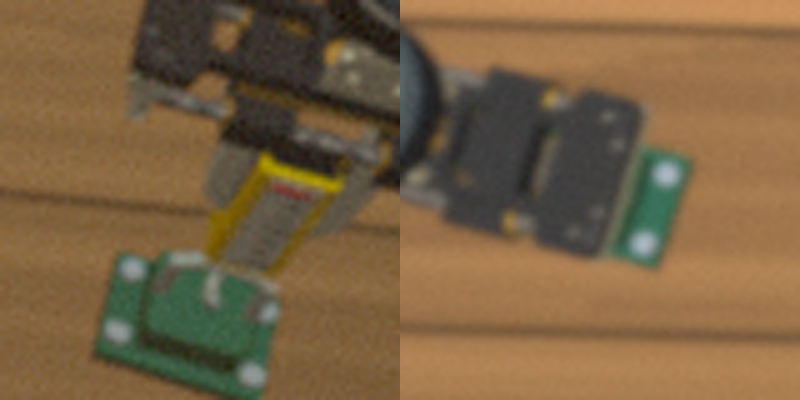

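The hook tip now shows in front of (through) the bail at about (442,228), casting unmoved. Lifting.

```bash
cat >> go.py <<'E'
def fz(n=20):
    v=[]
    for _ in range(n): v.append(robot.current_contact_force()[2]);robot.sleep(.02)
    return np.mean(v),np.std(v)
E
python3 - <<'E'
from go import *
P=robot.current_tcp_pos()[:2];P=C+off(YC,1)
f0=fz(15);print(f0)
for z in (150,165,173,181,189,197,205,213,221):
    L(P,z,speed=25);f=fz(12);w=f0[0]-f[0];strech=max(0,(w-.7)/.12);h=z-153-strech
    print(z,"w%.2f sd%.2f"%(w,f[1]),"stretch %.1f h %.1f"%(strech,h),"t%.1f"%robot.current_t())
    if h>7: break
E
```

```text
(np.float64(-2.1006449525595787), np.float64(0.5420458203449526))
150 w0.54 sd0.48 stretch 0.0 h -3.0 t11.9
165 w2.44 sd0.45 stretch 14.5 h -2.5 t12.9
173 w3.32 sd0.27 stretch 21.8 h -1.8 t13.6
181 w4.01 sd0.44 stretch 27.6 h 0.4 t14.2
189 w4.67 sd0.30 stretch 33.1 h 2.9 t14.9
197 w6.26 sd0.47 stretch 46.3 h -2.3 t15.6
205 w6.85 sd0.39 stretch 51.3 h 0.7 t16.2
213 w6.93 sd0.51 stretch 51.9 h 8.1 t16.9
```

```bash
python3 - <<'E'
from go import *
P=C+off(YC,1)
L(P,225.5,speed=20);f=fz(50);w=-2.3-f[0];print(f,w,225.5-153-(w-.7)/.12)
s,t=pic("c");st()
s0=pickle.load(open("b_scene.pkl","rb"));
# casting front strip template (left/lower part, free of hook)
for (u,v,w_,h_) in[(418,233,36,20),(418,228,18,16),(440,238,16,16)]:
    T=s0["img"][v:v+h_,u:u+w_];I=s["img"][v-25:v+h_+15,u-20:u+w_+20]
    k=6;rs=lambda a:cv2.resize(a,None,fx=k,fy=k,interpolation=cv2.INTER_CUBIC)
    r=cv2.matchTemplate(rs(I),rs(T),cv2.TM_CCOEFF_NORMED);_,m,_,l=cv2.minMaxLoc(r)
    print("shift",l[0]/k-20,l[1]/k-25,m)
for h in(10,20,30):print(h,proj(s,[500,290,12+h])-proj(s,[500,290,12]))
cv2.imwrite("pics/c.png",cv2.resize(s["img"][170:260,400:500],(660,594),interpolation=2))
E
```

```text
(np.float64(-8.846976878553491), np.float64(0.40962904411244944)) 6.546976878553491 23.775192678720906
 t18.60 [481.  301.8 225.5] F [-0.29 -0.92 -9.18] g0.386 ff29.9
shift 1.8333333333333321 -2.833333333333332 0.9793825745582581
shift 1.8333333333333321 -3.0 0.9781492352485657
shift 2.0 -2.666666666666668 0.9816464781761169
10 [ 1.17094049 -1.6961373 ]
20 [ 2.35998569 -3.41849974]
30 [ 3.56755878 -5.1677003 ]
```

View pics/c.png

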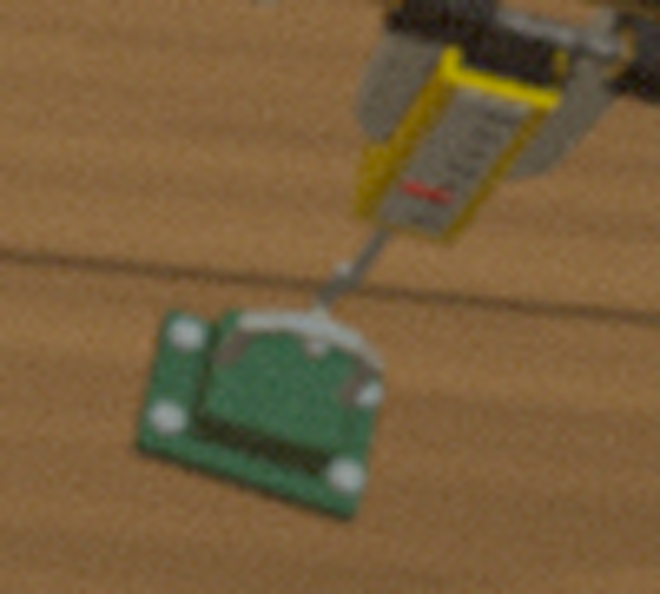

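```bash
python3 - <<'E'
from go import *
P=C+off(YC,1)
L(P,226.5,speed=10);f=fz(75);print(f);st("held")
L(M,226.5,speed=50);robot.sleep(.8);st("over mat")
s,t=pic("d")
cv2.imwrite("pics/d.png",np.hstack([cv2.resize(s["img"][165:265,260:360],(400,400),interpolation=2),cv2.resize(t["img"][170:270,215:315],(400,400),interpolation=2)]))
print(fz(20))
E
```

```text
(np.float64(-8.792087423593076), np.float64(0.579595825823816))
held t20.10 [481.  301.8 226.5] F [ 0.1   0.45 -9.37] g0.389 ff29.9
over mat t27.88 [482.5 -39.8 226.5] F [ 0.58 -0.05 -9.39] g0.383 ff29.9
(np.float64(-8.858202205277149), np.float64(0.4097284670209525))
```

View pics/d.png

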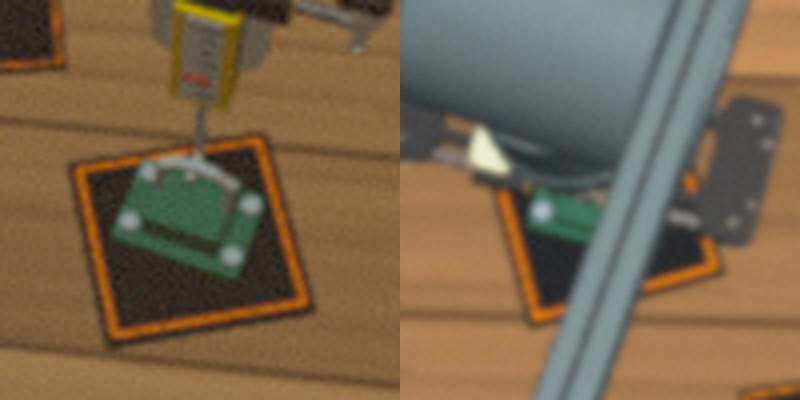

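Casting hangs level over the mat; its foot centre appears ~4 px above the mat centre (192,240 in crop), consistent with the hang height. Lowering.

```bash
python3 - <<'E'
from go import *
for z,v in((218,15),(202,8),(170,20),(141,20)):
    L(M,z,speed=v);print(z,fz(8),"t%.1f"%robot.current_t())
st()
s,t=pic("e")
cv2.imwrite("pics/e.png",cv2.resize(s["img"][165:265,260:360],(600,600),interpolation=2))
E
```

```text
218 (np.float64(-8.944716142670357), np.float64(0.6037766791110566)) t29.2
202 (np.float64(-7.884313041961454), np.float64(0.5722356584203446)) t31.4
170 (np.float64(-3.899883906359376), np.float64(0.3478717313927292)) t33.3
141 (np.float64(-2.007590702991334), np.float64(0.42224873125774115)) t35.1
 t35.07 [482.5 -39.8 141.1] F [ 0.98  0.49 -3.12] g0.387 ff30.0
```

View pics/e.png

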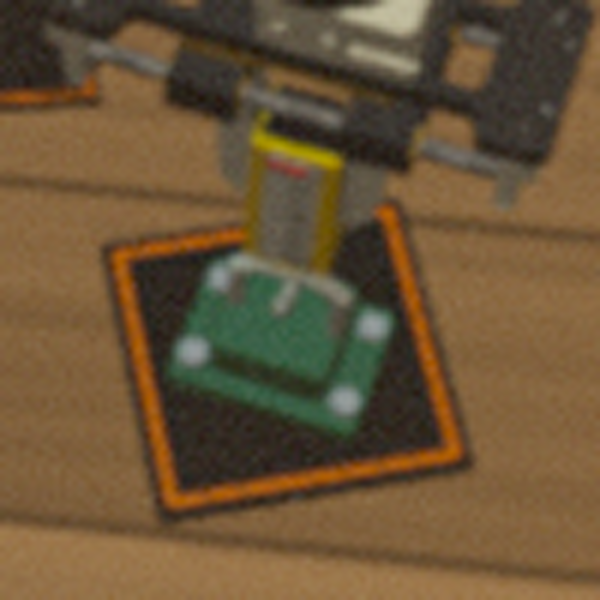

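Casting sits flat and centred on the mat, with the hook tip free below the bar. Unhook and return.

```bash
python3 - <<'E'
from go import *
B=M+off(YC,-48)
stop=L(B,141,speed=40,f=2.5);st(f"back stop={stop}")
if stop: raise SystemExit
L(B,222,speed=120)
robot.move_ptp([*S,222],[np.pi,0,YS]);robot.sleep(.3);st("over rest")
print(L(S,152,speed=70,f=4));st()
print(L(S,145.7,speed=12,f=3));robot.sleep(.3);st("down")
s,t=pic("f")
cv2.imwrite("pics/f.png",np.hstack([cv2.resize(s["img"][165:265,150:250],(400,400),interpolation=2),cv2.resize(s["img"][165:265,260:360],(400,400),interpolation=2)]))
E
```

```text
back stop=False t36.52 [436.  -28.9 141. ] F [-0.37  0.61 -2.69] g0.388 ff30.0
over rest t38.77 [ 547.7 -301.8  222.6] F [-0.05  0.05 -1.48] g0.390 ff30.0
False
 t39.92 [ 547.9 -303.1  152.6] F [-0.03  0.08 -1.56] g0.388 ff30.0
True
down t40.73 [ 547.4 -302.7  145.9] F [-0.48 -0.06  5.88] g0.386 ff30.0
```

View pics/f.png

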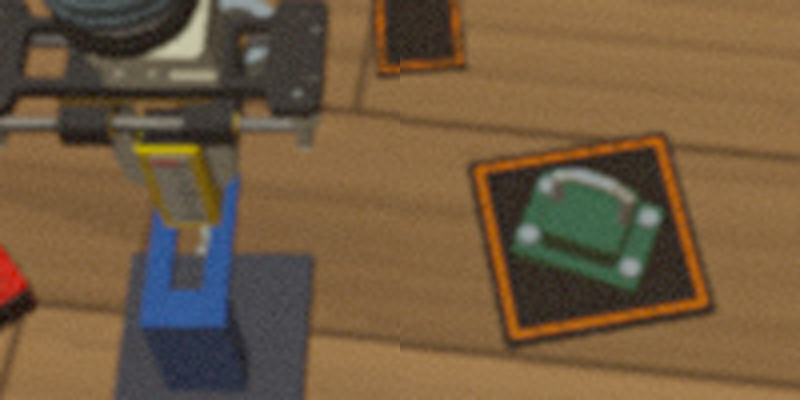

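Scale is back on the prongs with its hook in the gap; casting stands on the mat. Release and retreat.

```bash
python3 - <<'E'
from go import *
robot.move_gripper(1.0);st()
L(S,250,speed=80)
robot.move_ptp([330,-420,300],[np.pi,0,YS]);robot.sleep(.5);st()
s,t=pic("g")
cv2.imwrite("pics/g.png",np.hstack([cv2.resize(s["img"][165:265,150:250],(400,400),interpolation=2),cv2.resize(t["img"][140:260,220:420],(400,240),interpolation=2) if 0 else cv2.resize(t["img"][150:250,310:410],(400,400),interpolation=2)]))
E
```

```text
t41.87 [ 546.7 -302.1  144.6] F [ 1.04 -0.1  -0.95] g0.997 ff0.0
 t44.83 [ 330.3 -419.8  299.9] F [ 0.1   0.11 -1.39] g1.004 ff0.0
```

View pics/g.png

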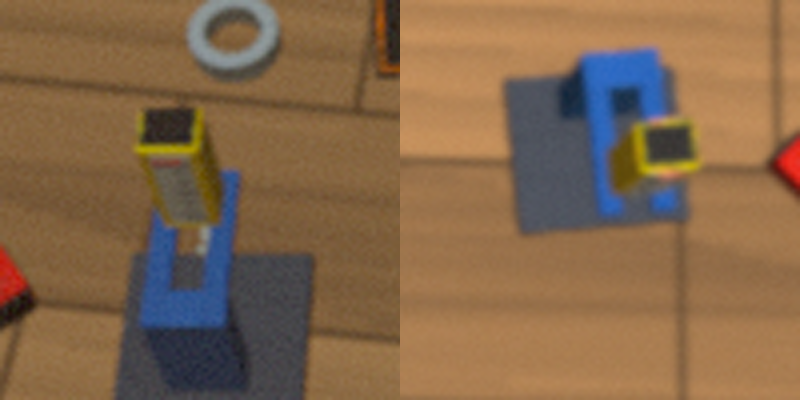

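The scale stands upright on its rest as before (top face at about (192,196) in scene, (377,186) in top).

```bash
python3 -c "
from bench import robot
print(robot.hand_in())"
```

```text
the job is handed in; nothing more can be done
None
```

Job handed in at about 45 s: the green casting hung still an estimated 17–23 mm clear of the bench for over a second, now stands upright in the middle of the mat, and the scale is back on its rest; I have no verdict from the judging.

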